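# Close the bench mould press on a loaded mould

## Task

Get the mould into the press and clamp it: with a fingertip push the loading slide fully home, then push the spokes of the handwheel round clockwise (seen from above) until the platen (the upper plate) is tight down on the mould, and leave it clamped. Only push, do not lift the mould or handle it, and leave the other things on the bench where they are.

Things in the scene. Friction and masses are not known exactly. Their poses are not given: they have to be found in the camera images.
- press: fixed green bench press, base 156 mm (its x) by 236 mm (its y, from -158 to +78) and 22 mm high. Origin: on the bench top under the screw axis; z up. Two steel columns at x = +-65 mm, y = 0, carry a green crosshead (168 x 50 mm, top 140 mm above the bench, column nuts to 153 mm). Its aluminium loading slide runs along y and comes out on the -y side
- slide (a joint): travel of the loading slide in m: 0 = drawn right out to its outer stop (as at the start), grows as it is pushed in along the press's +y, 0.080 = fully home against its inner stop; sliding friction about 2.5 N, stays where left
- push_plate (a point): centre of the outer face of the slide's upturned end plate (black facing, 88 mm wide along the press's x, from 23 to 75 mm above the bench); its outward normal is the press's -y. It lies 152 mm from the screw axis when the slide is home. This point is 55 mm above the bench
- seat (a point): point on the slide's top face in the middle of the mould's nest, 33 mm above the bench, under the screw axis when the slide is home; z up
- mould: loose two-part aluminium mould block, 70 x 50 x 25 mm, 0.25 kg, with a dark parting line, lying in a nest of 5 mm strips on the slide. Origin: centre of its underside, z up
- platen: the press's upper platen with its steel screw (moves straight up and down on the columns); 98 x 70 mm. Origin: 75 mm below its pressing face, on the screw axis; the face touches the mould when joint wheel is about 3.56
- wheel (a joint): angle of the handwheel in rad, grows clockwise seen from above; the platen, screw and wheel go down 30 mm a turn (4.8 mm per rad). About 3.56 = platen touches the mould, where the wheel comes up against firm resistance. Turning it free takes about 0.2 N m (about 3 N at 62 mm from the axis); it stays where it is left and the screw then keeps its clamping force. At the start it is 1 to 2.2 rad short of contact
- wheel_hub (a point): centre of the handwheel on the screw axis, at the height of the spokes (about 182 to 194 mm above the bench). Hub radius 19 mm; its top 22 mm above this point. Under the spokes there is free room down to the column nuts
- spoke_knob (a point): centre of the black ball (23 mm) at the end of one of the four identical horizontal spokes, 84 mm from the axis. The four spokes stand 90 degrees apart, are round bars of 10 mm diameter, and have no rim, so that a finger can stand between them from above
- tin_green: food tin, green label, 75 mm across, 110 mm high, bystander; origin under its centre
- bottle_flux: white bottle with a red cap, 36 x 75 mm, bystander; origin under its centre
- pliers: pliers with red handles, 142 mm, lying flat, bystander
- steel_dish: small round steel dish with beads, 98 mm, bystander
- tin_wax: small round tin, green with a grey lid, 50 x 30 mm, bystander
- tape_measure: yellow tape measure, 67 mm long, 62 mm high, bystander

How it is judged:
By the outcome, as a careful person would: the job done as asked, in the order asked, and still so for the second after the job is handed in, with the robot touching nothing.
It also fails if it takes over 51 s, if anything falls off the work surface, if the arm or the gripper's body presses on something with over 40 N, if the wrist force passes 120 N, or if a joint passes its speed limit or range.

## Robot

A 6-joint arm with a two-finger parallel gripper is mounted at the origin on a cart in front of the work surface, level with it; the furniture and walls round the work are solid. World frame = base frame: x ahead of the robot, y to its left, z up, the work surface at z = 0. Lengths are in mm, angles in degrees, forces in N, time in s.
With the tool pointing down it reaches from about 350 to 850 mm from the base axis. Payload 8.1 kg.
Tool frame: the origin (TCP) lies on the centre line of the jaws, within the pads' length; the fingertips stand 11 mm ahead of it and the grasp point (between the pads) lies 8 mm behind it; z points along the fingers, y is the direction in which the jaws open and shut (so a half turn about z gives the same grasp; the last joint's range is limited). The gripper opens to 85 mm and grips with 20 to 120 N. Pads are 22 mm wide; open, the fingers measure 114 mm over their backs; the gripper's body (76 mm by 85 mm) begins 54 mm behind the grasp point. The pads swing forward as they close: fully open they stand 13 mm farther back than shut.
Start: joints at [-4.893, 7.471, 85.268, -0, 87.261, -4.893], TCP at [600.004, 0.022, 242.292] pointing down, gripper open.
Joint ranges: [-169.43, 169.43], [-51.17, 129.36], [1.28, 143.12], [-76.62, 256.62], [0, 156.53], [-152.29, 152.29]. Speed limits (degrees/s): [136.94, 136.94, 159.86, 180, 180, 180].

## Interface

Orientations are given as [roll, pitch, yaw] about the fixed x, y, z axes, in that order (R = Rz(yaw) Ry(pitch) Rx(roll)).
In Python, from bench import telemetry, viewer, r gives the robot as it stands.
- The arm moves only by the shell command python3 -m inch 'ROWS' [FORCE]. ROWS is JSON, a list of rows, each a list of 3 entries, a list of its own where there are three numbers: the shift along the tool's x, y, z in cm, then the turn, a rotation vector about the tool's x, y, z in rad, then the opening, from 0 (shut) to 1 (fully open). A call has 1 to 20 rows; each row is the pose to reach, as a shift and turn from the pose commanded when the call began, along the tool's axes at that moment; what a row does not reach only later rows make up. A row lasts 1/10 s, in which the tool goes at most 50 mm and 8.59 degrees, less where a joint would pass 70% of its speed; a pose out of reach is approached as far as the arm can. A call with a gripper value outside its range is refused whole. The fingers move at their own pace and stop on an object; FORCE is the grip in N (left out, the last holds). Time passes only in rows, so rows that repeat a pose let the fingers close. It gives the time, the measured TCP pose, the force and the opening at its end, in the units of the state.
- telemetry.sense(): the state, without advancing time (a new reading comes with each control period).
- viewer.snapshot(name): name is "scene" or "side" or "wrist"; returns the picture (480x640x3 uint8, red, green, blue); there is no depth.
- viewer.camera_model(name): a dict with "fx", "fy", "cx", "cy" (pixels), "cam_to_world" (4x4, takes a point from camera to world coordinates); the wrist camera has in their place "mount" (4x4, takes a point from camera to tool coordinates, whose origin is the TCP and whose axes are the flange's). Camera axes: x right, y down, z forward; pixel columns grow to the right and rows downward; lengths in mm; the calibration is good to about 2 mm. A picture is of the moment at which its call begins: read the wrist's pose just before it. camera_model takes no time and is no camera call.
- r.hand_in(): hands the job in, once; it reports no verdict.
The state is a dict: "time": time; "joint_pos": joint angles; "qd": joint speeds; "joint_efforts": joint torques, N m; "tool_pos": TCP position; "tcp_rot": TCP orientation; "ft_force": force on the tool from outside, world axes, zero at the start; "wrist_torque": the same for the moment, N m; "finger_gap": finger opening in mm.
Only numpy, scipy, OpenCV 4.12 (cv2) and the standard library are available. Lean on these libraries where they do the work, as an engineer would, in place of code of your own. Each camera call takes 0.05 s, during which the arm holds its last target.

## Working session

There is one attempt and no reset: what is moved stays moved. The work goes in short steps, Python scripts to look and compute and a shell command to move; the robot and the scene stay as the last step left them, time stands still between calls to the robot, and variables do not carry over. Pictures are saved under pics/ and viewed, and the job is handed in when it is done.

```bash
ls; mkdir -p pics; python3 - <<'E'
from bench import telemetry, viewer, r
import cv2
for n in ("scene","side"):
    cv2.imwrite(f"pics/{n}0.png", viewer.snapshot(n)[:,:,::-1])
    m=viewer.camera_model(n); print(n,m)
print(viewer.camera_model("wrist"))
s=telemetry.sense(); print(s)
E
```

```text
pics
scene {'fx': 455.91491455871346, 'fy': 455.91491455871346, 'cx': 321.3199429676088, 'cy': 243.32715398129014, 'cam_to_world': array([[ 8.48864303e-01, -3.46494048e-01,  3.99213315e-01,
         1.81411470e+02],
       [-5.28608414e-01, -5.58688430e-01,  6.39093407e-01,
        -7.17622860e+02],
       [ 1.59379844e-03, -7.53531096e-01, -6.57410334e-01,
         8.18488983e+02],
       [ 0.00000000e+00,  0.00000000e+00,  0.00000000e+00,
         1.00000000e+00]])}
side {'fx': 511.1046778450131, 'fy': 511.1046778450131, 'cx': 329.1600175520936, 'cy': 244.3162194288713, 'cam_to_world': array([[-8.74869903e-01, -4.05643566e-01,  2.64680848e-01,
         2.13928250e+02],
       [-4.84289283e-01,  7.23385068e-01, -4.92115772e-01,
         6.13547250e+02],
       [ 8.15742346e-03, -5.58719376e-01, -8.29316656e-01,
         1.26861451e+03],
       [ 0.00000000e+00,  0.00000000e+00,  0.00000000e+00,
         1.00000000e+00]])}
{'fx': 333.0983119775716, 'fy': 333.0983119775716, 'cx': 321.56720774878653, 'cy': 237.17018522305582, 'mount': array([[ 1.21515122e-03, -9.59656608e-01, -2.811720
[... 267 characters left out ...]
     1.00000000e+00]])}
{'time': 0.1, 'joint_pos': array([-4.89393545e+00,  7.51089911e+00,  8.53228011e+01,  2.02953390e-04,
        8.72598006e+01, -4.89356300e+00]), 'qd': array([ 0.03248562, -0.10106964, -0.18043203, -0.07117444,  0.01211926,
        0.07795988]), 'joint_efforts': array([ 1.52257860e-03, -5.70947063e+01, -5.01941299e+01, -1.80579236e-04,
        8.16394575e-03,  5.26326357e-05]), 'tool_pos': array([5.99537772e+02, 5.40041295e-02, 2.41350353e+02]), 'tcp_rot': array([-1.79906857e+02, -8.17805227e-03,  8.99996110e+01]), 'ft_force': array([ 0.06479373, -0.99873114,  0.51883178]), 'wrist_torque': array([-0.01039651, -0.00320255,  0.00457651]), 'finger_gap': 85.41860134312093}
```

View pics/scene0.png

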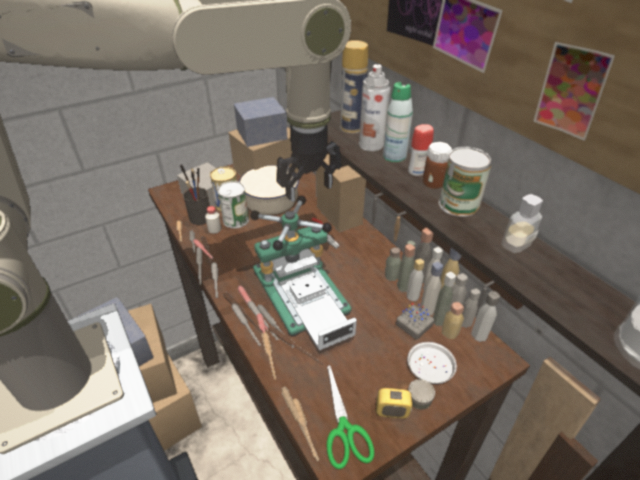

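View pics/side0.png

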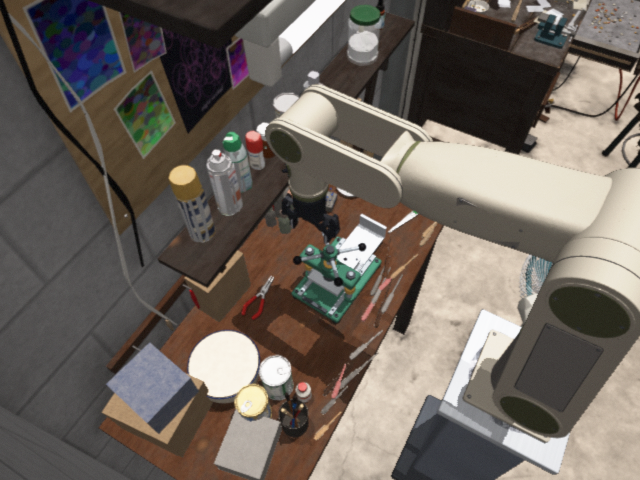

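The press is mid-bench and its slide comes out toward the scene camera, at about (330,325) in the scene view. The gripper hangs close to the wheel, so I'll enlarge both views.

```bash
python3 - <<'E'
import cv2
a=cv2.imread("pics/scene0.png"); c=a[190:360,230:380]; cv2.imwrite("pics/c1.png",cv2.resize(c,None,fx=3.5,fy=3.5,interpolation=cv2.INTER_CUBIC))
a=cv2.imread("pics/side0.png"); c=a[190:340,270:420]; cv2.imwrite("pics/c2.png",cv2.resize(c,None,fx=4,fy=4,interpolation=cv2.INTER_CUBIC))
E
```

```text
(no output)
```

View pics/c1.png

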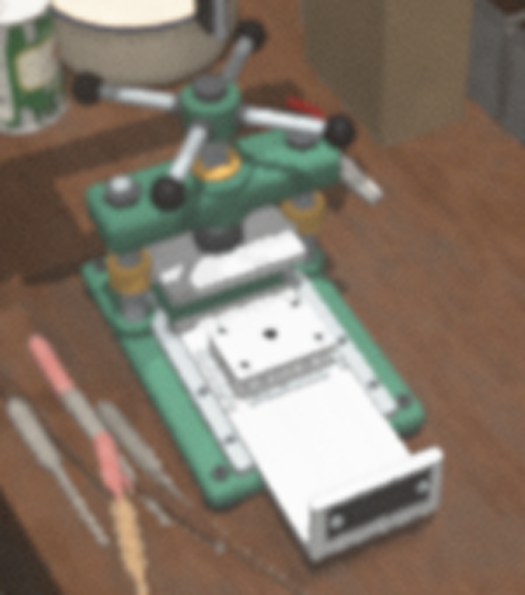

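View pics/c2.png

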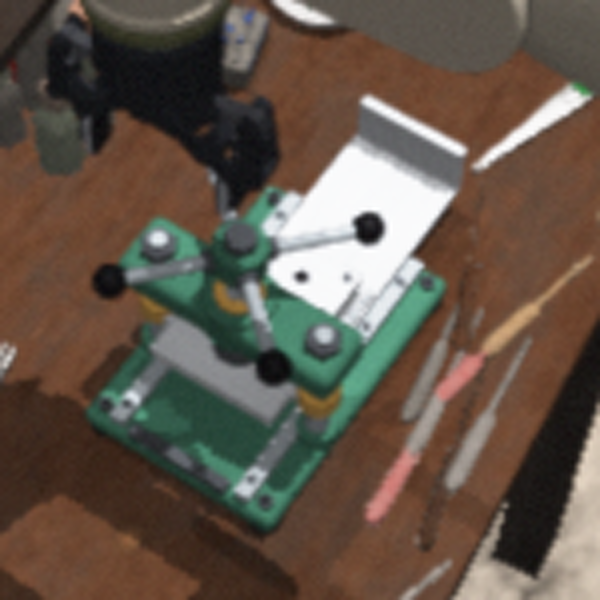

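```bash
cat > fit.py <<'E'
import numpy as np
from scipy.optimize import least_squares
from bench import viewer
M={n:viewer.camera_model(n) for n in("scene","side")}
def proj(n,P):
    m=M[n];T=np.linalg.inv(m["cam_to_world"]);c=T[:3,:3]@P+T[:3,3]
    return np.array([m["fx"]*c[0]/c[2]+m["cx"],m["fy"]*c[1]/c[2]+m["cy"]])
def W(p,q):
    c,s=np.cos(p[2]),np.sin(p[2]);return np.array([p[0]+c*q[0]-s*q[1],p[1]+s*q[0]+c*q[1],q[2]])
def kn(p,k,r=84):
    a=p[3]+k*np.pi/2;return [r*np.cos(a),r*np.sin(a),p[4]]
E
cat > fit0.py <<'E'
from fit import *
S=lambda u,v:(230+u/3.5,190+v/3.5); D=lambda u,v:(270+u/4,190+v/4)
# (cam, pix, modelpoint fn)
obs=[("scene",S(121,187),lambda p:[-65,0,150]),("scene",S(303,132),lambda p:[65,0,150]),
("side",D(158,243),lambda p:[65,0,150]),("side",D(324,338),lambda p:[-65,0,150]),
("scene",S(312,502),lambda p:[-44,-232,75]),("scene",S(440,455),lambda p:[44,-232,75]),
("scene",S(315,557),lambda p:[-44,-232,23]),("scene",S(440,510),lambda p:[44,-232,23]),
("scene",S(340,131),lambda p:kn(p,0)),("scene",S(252,37),lambda p:kn(p,1)),("scene",S(87,88),lambda p:kn(p,2)),("scene",S(168,191),lambda p:kn(p,3)),
("side",D(109,281),lambda p:kn(p,0)),("side",D(274,367),lambda p:kn(p,1) if 0 else kn(p,1)),("side",D(369,228),lambda p:kn(p,2) if 0 else kn(p,3)),
("scene",S(211,85),lambda p:[0,0,p[4]+22]),("side",D(240,237),lambda p:[0,0,p[4]+22])]
def f(p):return np.concatenate([proj(n,W(p,g(p)))-np.array(u) for n,u,g in obs])
for ph in (0,.4,-.4):
    s=least_squares(f,[560,0,0,ph,188],loss="soft_l1",x_scale=[10,10,.1,.1,10])
    print(s.cost,s.x,np.degrees(s.x[2:4]))
print(np.round(f(s.x).reshape(-1,2),1))
p=s.x
for nme,q in dict(push=[0,-232,55],home=[0,-152,55]).items(): print(nme,W(p,q))
for k in range(4): print(W(p,kn(p,k)))
E
python3 fit0.py
```

```text
122.86346061956493 [ 5.44701811e+02 -3.47902758e+00 -8.70268344e-02 -7.10399180e-01
  1.85502965e+02] [ -4.98627032 -40.70287477]
122.86346061964055 [ 5.44701814e+02 -3.47903451e+00 -8.70268592e-02 -7.10399385e-01
  1.85502971e+02] [ -4.98627174 -40.7028865 ]
122.86346061965517 [ 5.44701815e+02 -3.47903334e+00 -8.70268652e-02 -7.10399410e-01
  1.85502971e+02] [ -4.98627208 -40.70288798]
[[ -0.6  -0.9]
 [ -0.5  -1.7]
 [ -0.8  -1. ]
 [ -0.5  -0.7]
 [ -0.    1.4]
 [  1.1  -0.6]
 [ -0.9   1.1]
 [ -0.1  -0.8]
 [ -0.6   0.1]
 [ -1.9  -0.1]
 [ -0.5   1.2]
 [  0.3   1.5]
 [ 23.6 -32.3]
 [-41.5 -20.3]
 [ -1.1  -0.1]
 [ -0.8  -0.3]
 [ -0.5   0. ]]
push [ 524.53705818 -234.60104135   55.        ]
home [ 531.49042255 -154.90379721   55.        ]
[603.38007169 -63.58612255 185.50297147]
[604.80890406  55.19922351 185.50297147]
[486.023558    56.62805588 185.50297147]
[484.59472563 -62.15729018 185.50297147]
```

```bash
sed -i 's/("side",D(109,281),lambda p:kn(p,0))/("side",D(109,281),lambda p:kn(p,1))/; s/lambda p:kn(p,1) if 0 else kn(p,1)/lambda p:kn(p,2)/' fit0.py; python3 fit0.py
```

```text
7.410967097732687 [ 5.44628848e+02 -4.52632551e+00 -8.81897224e-02 -7.32586101e-01
  1.87108890e+02] [ -5.05289889 -41.97409172]
7.410967097732509 [ 5.44628848e+02 -4.52632534e+00 -8.81897234e-02 -7.32586103e-01
  1.87108890e+02] [ -5.05289895 -41.97409184]
7.410967097732369 [ 5.44628848e+02 -4.52632503e+00 -8.81897227e-02 -7.32586100e-01
  1.87108890e+02] [ -5.0528989  -41.97409167]
[[-0.4 -0.7]
 [-0.3 -1.4]
 [-0.6 -1.3]
 [-0.3 -1. ]
 [ 0.1  1.8]
 [ 1.3 -0.2]
 [-0.8  1.6]
 [ 0.  -0.4]
 [-0.6  0.4]
 [-0.9 -0.3]
 [-0.1  0.4]
 [-0.4  1. ]
 [-0.2 -0.1]
 [-0.5 -0.1]
 [-0.6 -0.1]
 [-0.7 -0.6]
 [-0.3 -0.6]]
push [ 524.19534333 -235.62472805   55.        ]
home [ 531.24137951 -155.93562356   55.        ]
[601.8877643  -65.987016   187.10889001]
[606.08953921  52.73259101 187.10889001]
[487.36993221  56.93436593 187.10889001]
[483.16815729 -61.78524108 187.10889001]
```

The fit is good (about 1 px residuals): press origin at (544.6, -4.5), yaw -5.05°, wheel hub at z≈187. Next I'll shut the gripper, turn it 85° and move out beyond the end plate.

```bash
python3 -m inch '[[[-2.5,-0.7,0],[0,0,-0.14],0],[[-5.5,-1.5,0],[0,0,-0.28],0],[[-8.5,-2.4,0],[0,0,-0.42],0],[[-11.5,-3.3,0],[0,0,-0.56],0],[[-14.5,-4.1,0],[0,0,-0.7],0],[[-17.5,-5,0],[0,0,-0.84],0],[[-20.5,-5.8,0],[0,0,-0.98],0],[[-23,-6.6,0],[0,0,-1.12],0],[[-25.5,-7.3,0],[0,0,-1.26],0],[[-27.3,-7.9,0],[0,0,-1.4],0],[[-27.3,-7.9,0],[0,0,-1.4835],0],[[-27.3,-7.9,0],[0,0,-1.4835],0],[[-27.3,-7.9,0],[0,0,-1.4835],0]]'
```

```text
time: 1.4
tool_pos: [520.9, -272.7, 241.9]
tcp_rot: [180.0, -0.0, 174.8]
ft_force: [0.0, 0.2, 0.1]
finger_gap: -0.5
```

```bash
python3 -m inch '[[[0,0,4],[0,0,0],0],[[0,0,8],[0,0,0],0],[[0,0,12],[0,0,0],0],[[0,0,16],[0,0,0],0],[[0,0,18.8],[0,0,0],0],[[0,0,18.8],[0,0,0],0],[[0,0,18.8],[0,0,0],0]]'
python3 - <<'E'
from bench import viewer
import cv2
a=viewer.snapshot("scene")[:,:,::-1]; cv2.imwrite("pics/s1.png",cv2.resize(a[150:400,200:450],None,fx=2.4,fy=2.4,interpolation=cv2.INTER_CUBIC))
E
```

```text
time: 2.1
tool_pos: [521.0, -272.4, 54.5]
tcp_rot: [180.0, -0.1, 175.0]
ft_force: [0.3, -0.3, 1.2]
finger_gap: 0.5
```

View pics/s1.png

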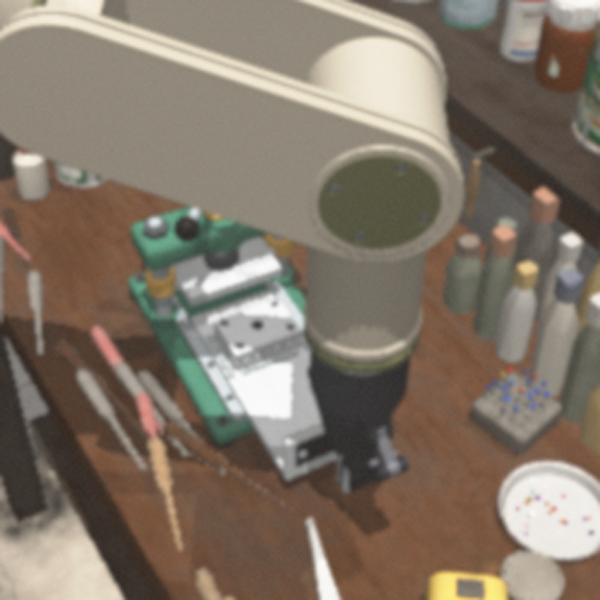

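```bash
python3 -m inch '[[[0,1,0],[0,0,0],0],[[0,1.5,0],[0,0,0],0],[[0,2,0],[0,0,0],0],[[0,2.5,0],[0,0,0],0],[[0,3,0],[0,0,0],0],[[0,3.5,0],[0,0,0],0],[[0,4,0],[0,0,0],0]]'
python3 -m inch '[[[0,0.6,0],[0,0,0],0],[[0,1.2,0],[0,0,0],0],[[0,1.8,0],[0,0,0],0],[[0,2.4,0],[0,0,0],0],[[0,3,0],[0,0,0],0],[[0,3.6,0],[0,0,0],0],[[0,4.2,0],[0,0,0],0],[[0,4.8,0],[0,0,0],0],[[0,5,0],[0,0,0],0],[[0,5.2,0],[0,0,0],0]]'
```

```text
time: 2.85
tool_pos: [524.9, -233.1, 54.7]
tcp_rot: [-180.0, 0.1, 175.0]
ft_force: [-0.4, -2.1, 1.7]
finger_gap: 0.0
time: 3.85
tool_pos: [528.9, -181.0, 54.1]
tcp_rot: [180.0, -0.0, 175.0]
ft_force: [0.6, -3.5, 0.7]
finger_gap: -0.0
```

```bash
python3 -m inch '[[[0,0.3,0],[0,0,0],0],[[0,0.6,0],[0,0,0],0],[[0,0.8,0],[0,0,0],0]]'
python3 -m inch '[[[0,0.2,0],[0,0,0],0],[[0,0.3,0],[0,0,0],0],[[0,0.4,0],[0,0,0],0]]'
```

```text
time: 4.15
tool_pos: [529.6, -173.1, 54.1]
tcp_rot: [180.0, -0.0, 175.0]
ft_force: [0.1, -2.6, 0.1]
finger_gap: 0.1
time: 4.45
tool_pos: [529.9, -169.3, 54.1]
tcp_rot: [180.0, -0.0, 175.0]
ft_force: [0.8, -3.4, 0.3]
finger_gap: -0.3
```

```bash
python3 -m inch '[[[0,0.1,0],[0,0,0],0],[[0,0.2,0],[0,0,0],0],[[0,0.2,0],[0,0,0],0]]'
```

```text
time: 4.75
tool_pos: [530.0, -168.3, 54.2]
tcp_rot: [-179.9, -0.0, 175.0]
ft_force: [-1.0, -8.0, -1.7]
finger_gap: 0.2
```

```bash
python3 -m inch '[[[0,0.1,0],[0,0,0],0],[[0,0.2,0],[0,0,0],0],[[0,0.2,0],[0,0,0],0]]'
```

```text
time: 5.05
tool_pos: [530.0, -168.1, 54.3]
tcp_rot: [-179.8, 0.0, 175.0]
ft_force: [-1.5, -16.1, -3.8]
finger_gap: -0.1
```

```bash
python3 -m inch '[[[0,-2,0],[0,0,0],0],[[0,-5,0],[0,0,0],0],[[0,-7,-2],[0,0,0],0],[[0,-8,-6],[0,0,0],0],[[0,-8,-11],[0,0,0],0],[[0,-8,-16],[0,0,0],0],[[0,-8,-19],[0,0,0],0],[[0,-8,-19],[0,0,0],0]]'
python3 - <<'E'
from bench import viewer
import cv2
for n,c in(("scene",(200,190)),("side",(260,190))):
    a=viewer.snapshot(n)[:,:,::-1]; cv2.imwrite(f"pics/{n}2.png",cv2.resize(a[c[1]:c[1]+160,c[0]:c[0]+180],None,fx=3.5,fy=3.5,interpolation=cv2.INTER_CUBIC))
E
```

```text
time: 5.85
tool_pos: [525.9, -246.1, 251.0]
tcp_rot: [-179.8, 0.5, 175.0]
ft_force: [0.8, 0.2, -0.4]
finger_gap: 0.1
```

View pics/scene2.png

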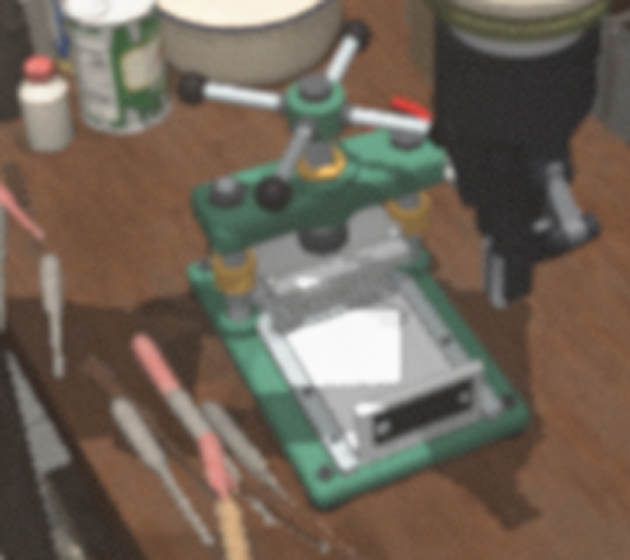

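View pics/side2.png

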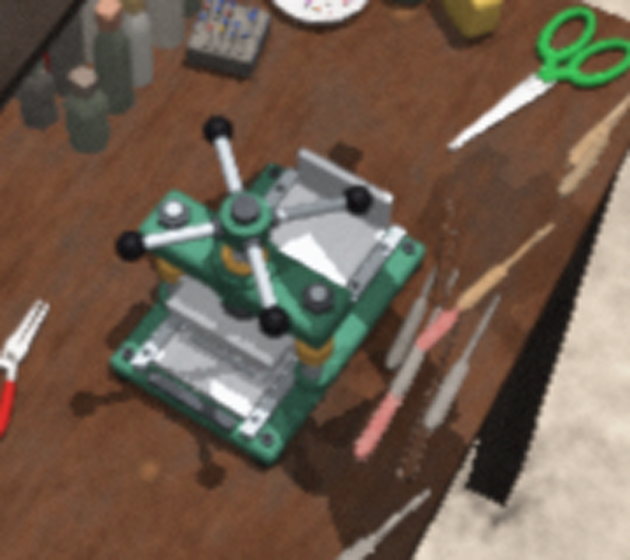

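The slide's end plate is now at about (425,410) in the scene crop, by the base edge, so it is home. The wheel has not moved. Before lowering the hand near the hub I want to check how far the closed finger linkage bulges.

```bash
python3 - <<'E'
from bench import viewer,telemetry
import cv2,numpy as np
from fit import *
p=[544.63,-4.53,-.0882,-.7326,187.1]
for x in(-44,44):
  for z in (75,): print("plate top",(proj("scene",W(p,[x,-152,z]))-[200,190])*3.5)
s=telemetry.sense();t=s["tool_pos"];print(t)
R=np.array([[-.996,.087,0],[.087,.996,0],[0,0,-1]])
a=viewer.snapshot("scene")[:,:,::-1].copy();o=np.array([290,150]);k=5
c=cv2.resize(a[150:285,290:410],None,fx=k,fy=k,interpolation=cv2.INTER_CUBIC)
# scale marks: in tool yz plane
for y in(-60,-40,-20,0,20,40,60):
  for z in(11,-10,-30,-50,-70):
    u=(proj("scene",t+R@np.array([0,y,z]))-o)*k
    cv2.circle(c,tuple(int(v) for v in u),3,(0,0,255) if y else (0,255,255),-1)
cv2.imwrite("pics/g.png",c[:600])
E
```

```text
plate top [358.33633622 413.50536583]
plate top [485.29411073 365.2516276 ]
[ 523.7632697  -244.87629897  244.907011  ]
```

View pics/g.png

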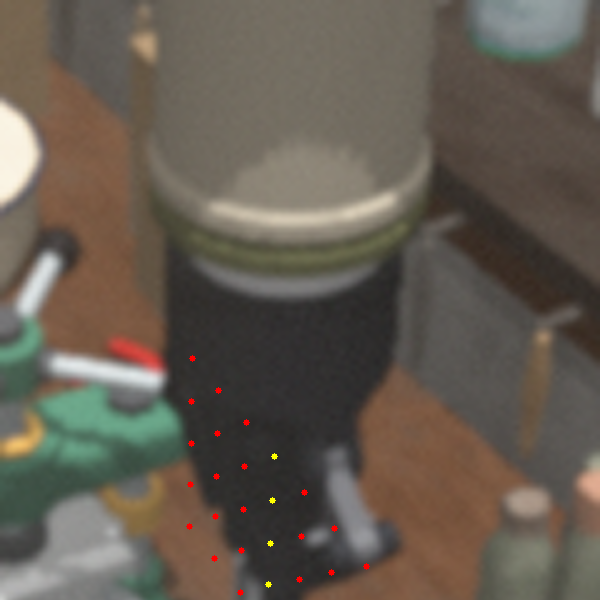

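The linkage bulges only above about 75 mm behind the TCP, so with the TCP at z≈177 it clears the hub. Also, the projected home plate corners (358,414)/(485,365) match the picture. I'll move over the gap at 268° with r = 52 and go down.

```bash
python3 -m inch '[[[0,4,0],[0,0,0],0],[[-0.1,8,0],[0,0,0],0],[[-0.2,12,0],[0,0,0],0],[[-0.3,16,0],[0,0,0],0],[[-0.3,18.9,0],[0,0,0],0],[[-0.3,18.9,0],[0,0,0],0],[[-0.3,18.9,0],[0,0,0],0],[[-0.3,18.9,2],[0,0,0],0],[[-0.3,18.9,4],[0,0,0],0],[[-0.3,18.9,5.5],[0,0,0],0],[[-0.3,18.9,6.7],[0,0,0],0],[[-0.3,18.9,6.7],[0,0,0],0]]'
python3 - <<'E'
from bench import viewer
import cv2
for n,c in(("scene",(200,190)),("side",(260,190))):
    a=viewer.snapshot(n)[:,:,::-1]; cv2.imwrite(f"pics/{n}3.png",cv2.resize(a[c[1]:c[1]+160,c[0]:c[0]+180],None,fx=3.5,fy=3.5,interpolation=cv2.INTER_CUBIC))
E
```

```text
time: 7.2
tool_pos: [541.4, -57.4, 174.7]
tcp_rot: [180.0, -0.2, 174.9]
ft_force: [1.0, -0.2, -0.8]
finger_gap: -0.2
```

View pics/scene3.png

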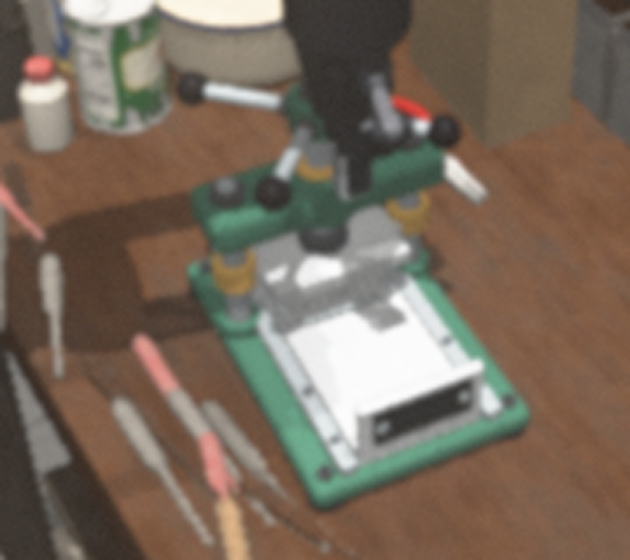

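View pics/side3.png

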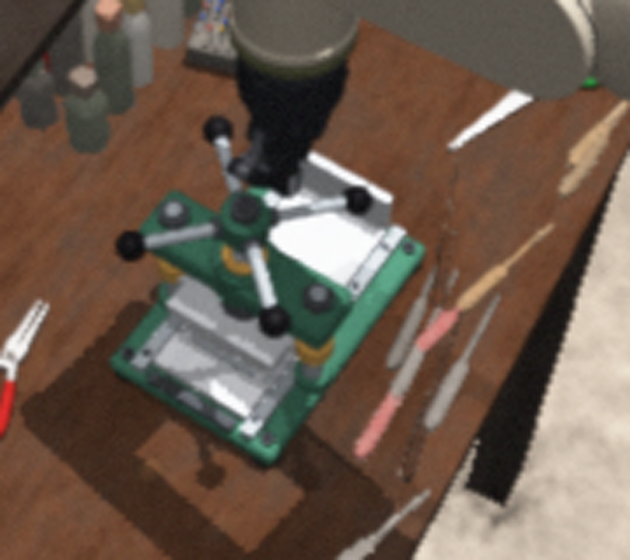

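The finger stands free between the two near spokes, at about (350,185) in the scene crop. Next I'll work out the arc waypoints.

```bash
cat > arc.py <<'E'
import numpy as np,sys
a0,a1,st,r=[float(v) for v in sys.argv[1:5]]
c=np.array([544.6,-4.5]);X=np.array([-.9962,.0872]);Y=np.array([.0872,.9962])
r0=float(sys.argv[5]) if len(sys.argv)>5 else r
P=lambda a,r:c+r*np.array([np.cos(np.radians(a)),np.sin(np.radians(a))])
s=P(a0,r0)
for a in np.arange(a0-st,a1-.1,-st):
    d=P(a,r)-s;print(int(a),round(d@X/10,1),round(d@Y/10,1))
E
python3 arc.py 268 100 8 52
```

```text
260 0.7 0.0
252 1.4 0.1
244 2.1 0.3
236 2.8 0.6
228 3.4 1.0
220 3.9 1.5
212 4.4 2.1
204 4.8 2.7
196 5.1 3.3
188 5.3 4.0
180 5.5 4.7
172 5.5 5.5
164 5.4 6.2
156 5.2 6.9
148 4.9 7.6
140 4.5 8.2
132 4.1 8.7
124 3.5 9.2
116 3.0 9.7
108 2.3 10.0
100 1.6 10.2
```

```bash
python3 -m inch '[[[0.7,0,0],[0,0,0],0],[[1.4,0.1,0],[0,0,0],0],[[2.1,0.3,0],[0,0,0],0],[[2.8,0.6,0],[0,0,0],0],[[3.4,1,0],[0,0,0],0],[[3.9,1.5,0],[0,0,0],0],[[4.4,2.1,0],[0,0,0],0],[[4.8,2.7,0],[0,0,0],0]]'; python3 arc.py 204 100 8 52
```

```text
time: 8.1
tool_pos: [497.0, -25.5, 177.4]
tcp_rot: [-180.0, -0.0, 175.0]
ft_force: [2.1, -2.6, -0.4]
finger_gap: 0.4
196 0.3 0.7
188 0.5 1.4
180 0.6 2.1
172 0.6 2.8
164 0.6 3.5
156 0.4 4.2
148 0.1 4.9
140 -0.3 5.5
132 -0.7 6.1
124 -1.3 6.6
116 -1.9 7.0
108 -2.5 7.3
100 -3.2 7.5
```

```bash
python3 -m inch '[[[0.3,0.7,0],[0,0,0],0],[[0.5,1.4,0],[0,0,0],0],[[0.6,2.1,0],[0,0,0],0]]'; python3 arc.py 180 60 6 52
```

```text
time: 8.4
tool_pos: [492.8, -4.0, 177.0]
tcp_rot: [-180.0, -0.1, 175.0]
ft_force: [0.4, -4.7, -1.0]
finger_gap: 0.1
174 0.0 0.5
168 -0.0 1.1
162 -0.1 1.6
156 -0.3 2.1
150 -0.5 2.7
144 -0.7 3.1
138 -1.0 3.6
132 -1.4 4.0
126 -1.8 4.4
120 -2.2 4.7
114 -2.7 5.0
108 -3.1 5.2
102 -3.7 5.4
96 -4.2 5.6
90 -4.7 5.6
84 -5.3 5.7
78 -5.8 5.6
72 -6.3 5.5
66 -6.9 5.4
60 -7.4 5.2
```

```bash
python3 -m inch '[[[0,0.5,0],[0,0,0],0],[[0,1.1,0],[0,0,0],0],[[-0.1,1.6,0],[0,0,0],0],[[-0.3,2.1,0],[0,0,0],0]]'; python3 arc.py 156 60 6 52
```

```text
time: 8.8
tool_pos: [496.9, 12.6, 176.6]
tcp_rot: [-179.5, -0.2, 174.9]
ft_force: [-8.8, -31.1, 0.6]
finger_gap: -0.2
150 -0.2 0.5
144 -0.5 1.0
138 -0.8 1.4
132 -1.1 1.9
126 -1.5 2.2
120 -1.9 2.6
114 -2.4 2.9
108 -2.9 3.1
102 -3.4 3.3
96 -3.9 3.4
90 -4.5 3.5
84 -5.0 3.5
78 -5.6 3.5
72 -6.1 3.4
66 -6.6 3.2
60 -7.1 3.0
```

The wheel met firm resistance at 32 N. I'll tighten it in small steps.

```bash
python3 -m inch '[[[-0.1,0.2,0],[0,0,0],0],[[-0.1,0.2,0],[0,0,0],0],[[-0.1,0.2,0],[0,0,0],0]]'
```

```text
time: 9.1
tool_pos: [497.4, 13.3, 176.4]
tcp_rot: [-179.5, -0.3, 174.9]
ft_force: [-9.9, -28.5, 2.3]
finger_gap: -0.0
```

```bash
python3 -m inch '[[[-0.1,0.2,0],[0,0,0],0],[[-0.1,0.2,0],[0,0,0],0],[[-0.1,0.2,0],[0,0,0],0]]'
```

```text
time: 9.4
tool_pos: [498.1, 14.3, 176.4]
tcp_rot: [-179.4, -0.3, 174.8]
ft_force: [-12.0, -32.6, 2.5]
finger_gap: -0.4
```

```bash
python3 -m inch '[[[-0.1,0.2,0],[0,0,0],0],[[-0.2,0.3,0],[0,0,0],0],[[-0.2,0.3,0],[0,0,0],0],[[-0.2,0.3,0],[0,0,0],0]]'
```

```text
time: 9.8
tool_pos: [499.3, 15.9, 176.2]
tcp_rot: [-179.3, -0.5, 174.8]
ft_force: [-18.0, -39.4, 6.0]
finger_gap: 0.3
```

```bash
python3 -m inch '[[[-0.1,0.2,0],[0,0,0],0],[[-0.2,0.3,0],[0,0,0],0],[[-0.2,0.3,0],[0,0,0],0],[[-0.2,0.3,0],[0,0,0],0]]'
```

```text
time: 10.2
tool_pos: [500.7, 17.7, 176.0]
tcp_rot: [-179.1, -0.6, 174.8]
ft_force: [-23.2, -43.0, 8.9]
finger_gap: -0.0
```

```bash
python3 -m inch '[[[-0.1,0.2,0],[0,0,0],0],[[-0.2,0.3,0],[0,0,0],0],[[-0.3,0.4,0],[0,0,0],0],[[-0.3,0.4,0],[0,0,0],0]]'
```

```text
time: 10.6
tool_pos: [502.6, 20.0, 175.7]
tcp_rot: [-179.0, -0.8, 174.7]
ft_force: [-30.9, -51.2, 13.1]
finger_gap: 0.3
```

```bash
python3 -m inch '[[[-0.1,0.1,0],[0,0,0],0],[[-0.2,0.2,0],[0,0,0],0],[[-0.3,0.3,0],[0,0,0],0],[[-0.3,0.3,0],[0,0,0],0]]'
```

```text
time: 11.0
tool_pos: [504.4, 21.8, 175.5]
tcp_rot: [-178.9, -1.0, 174.7]
ft_force: [-40.2, -56.1, 18.9]
finger_gap: -0.1
```

About 70 N at the finger (roughly 3.4 N·m), and the wheel is hardly moving. I'll back off and look.

```bash
python3 -m inch '[[[0.3,-0.5,0],[0,0,0],0],[[0.6,-1.1,0],[0,0,0],0],[[0.9,-1.6,0],[0,0,0],0],[[1.2,-2.2,0],[0,0,0],0],[[1.2,-2.2,0],[0,0,0],0],[[1.2,-2.2,0],[0,0,0],0]]'
python3 - <<'E'
from bench import viewer,telemetry
import cv2
for n,c in(("scene",(200,190)),("side",(260,190))):
    a=viewer.snapshot(n)[:,:,::-1]; cv2.imwrite(f"pics/{n}4.png",cv2.resize(a[c[1]:c[1]+160,c[0]:c[0]+180],None,fx=3.5,fy=3.5,interpolation=cv2.INTER_CUBIC))
E
```

```text
time: 11.6
tool_pos: [495.5, 8.9, 176.5]
tcp_rot: [-179.8, -0.3, 174.9]
ft_force: [-11.1, -14.5, 3.5]
finger_gap: 0.1
```

View pics/scene4.png

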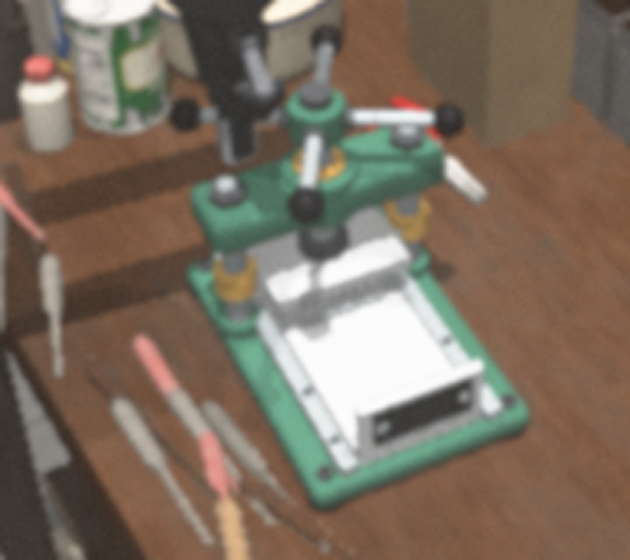

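View pics/side4.png

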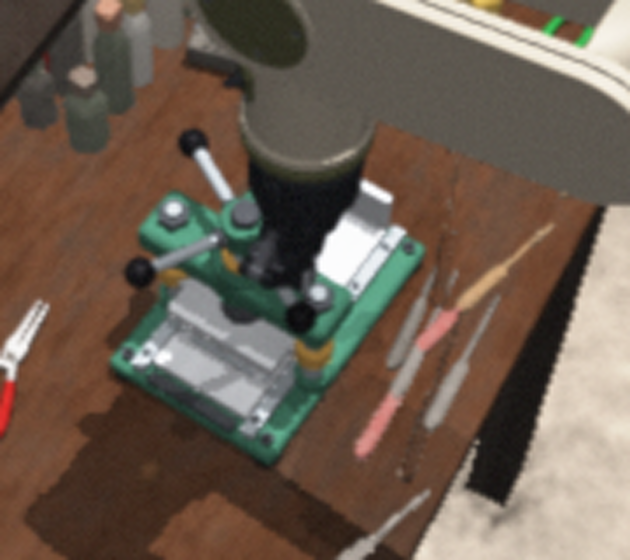

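```bash
python3 -m inch '[[[0.2,-0.7,0],[0,0,0],0],[[0.3,-1.4,0],[0,0,0],0],[[0.2,-2.1,0],[0,0,0],0],[[0.1,-2.8,0],[0,0,0],0],[[0.1,-2.8,0],[0,0,0],0],[[0.1,-2.8,0],[0,0,0],0]]'
cat > look.py <<'E'
import sys
from bench import viewer,telemetry
import cv2
k=sys.argv[1]
s=telemetry.sense();print(s["time"],s["tool_pos"].round(1),s["ft_force"].round(1))
for n,c in(("scene",(200,190)),("side",(260,190))):
    a=viewer.snapshot(n)[:,:,::-1]; cv2.imwrite(f"pics/{n}{k}.png",cv2.resize(a[c[1]:c[1]+160,c[0]:c[0]+180],None,fx=3.5,fy=3.5,interpolation=cv2.INTER_CUBIC))
E
python3 look.py 5
```

```text
time: 12.3
tool_pos: [494.4, -16.7, 177.3]
tcp_rot: [180.0, 0.0, 175.0]
ft_force: [-0.2, -0.4, -0.3]
finger_gap: 0.0
12.3 [494.4 -16.7 177.3] [-0.2 -0.4 -0.3]
```

View pics/scene5.png

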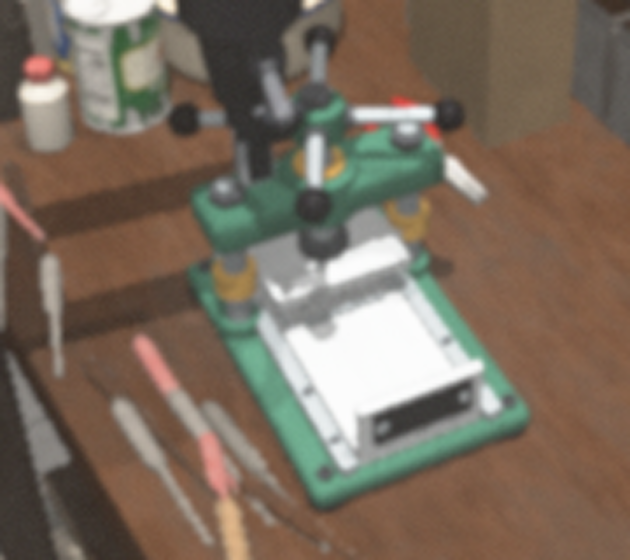

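View pics/side5.png

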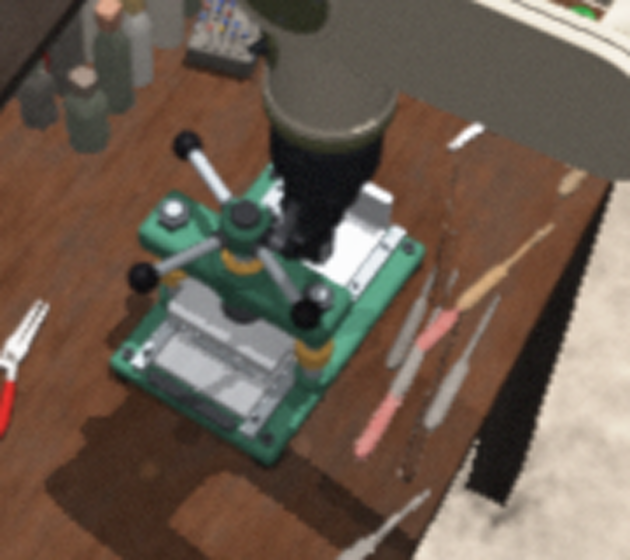

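```bash
cat > wfit.py <<'E'
from fit import *
import sys
B=[544.63,-4.53,-.0882]
def run(sc,sd,g):
    L=[("scene",np.array(u)/3.5+[200,190],k) for k,u in sc.items()]+[("side",np.array(u)/3.5+[260,190],k) for k,u in sd.items()]
    def f(q):
        p=B+list(q);return np.concatenate([proj(n,W(p,kn(p,k)))-u for n,u,k in L])
    s=least_squares(f,[g,185],x_scale=[.1,10]);print(np.degrees(s.x[0]),s.x[1],np.abs(s.fun).max().round(1))
# k labels: initial press angles -42(k0) 48(k1) 138(k2) 228(k3)
run({2:(191,87),1:(354,38),3:(274,192)},{0:(217,129),3:(358,199),2:(274,319),1:(130,245)},-.73)
run({3:(186,114),1:(450,118),2:(327,38),0:(306,203)},{0:(193,143),1:(140,270),2:(299,317)} if 0 else {1:(193,143),2:(140,270),3:(299,317)},-2)
run({3:(184,118),1:(450,114),2:(320,40),0:(313,205)},{1:(186,145),2:(143,277),3:(305,315)},-2)
E
python3 wfit.py
```

```text
-41.899378687022256 188.00878084658024 0.9
-118.54671715521744 182.47347637926657 0.8
-115.31961311093968 181.6563068525783 0.9
```

```bash
python3 -m inch '[[[0,0,-2],[0,0,0],0],[[0,0,-5],[0,0,0],0],[[0,0,-8],[0,0,0],0],[[0,0,-10],[0,0,0],0],[[0,0,-10],[0,0,0],0],[[0,0,-10],[0,0,0],0],[[0,0,-10],[0,0,0],0]]'
python3 look.py 6; python3 - <<'E'
import cv2
a=cv2.imread("pics/scene6.png")
b=cv2.imread("pics/scene2.png")
cv2.imwrite("pics/cmp.png",cv2.hconcat([cv2.resize(x[170:370,180:440],None,fx=1.5,fy=1.5) for x in (b,a)]))
E
```

```text
time: 13.1
tool_pos: [493.6, -16.4, 275.7]
tcp_rot: [180.0, -0.1, 175.0]
ft_force: [0.0, -1.4, 0.4]
finger_gap: -0.6
13.1 [493.6 -16.4 275.7] [ 0.  -1.4  0.4]
```

View pics/scene6.png

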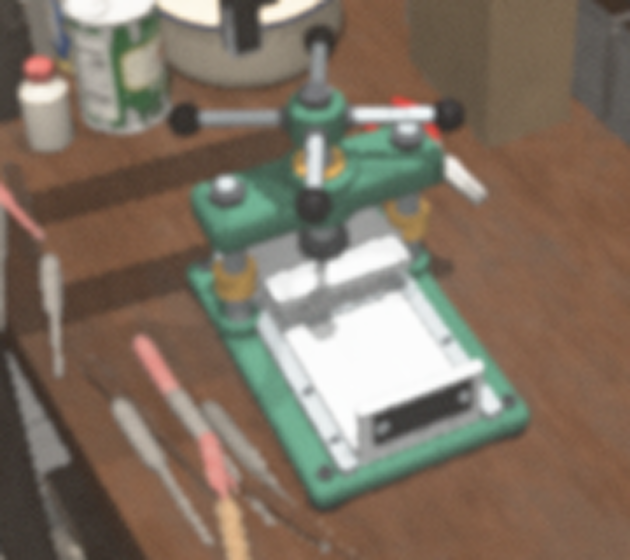

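View pics/side6.png

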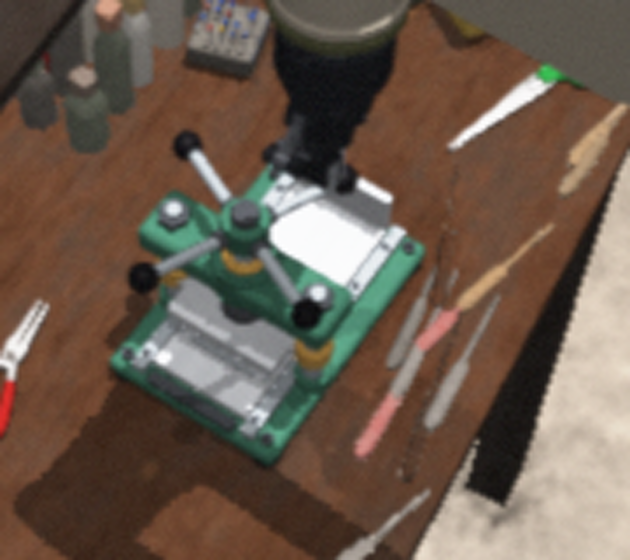

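View pics/cmp.png

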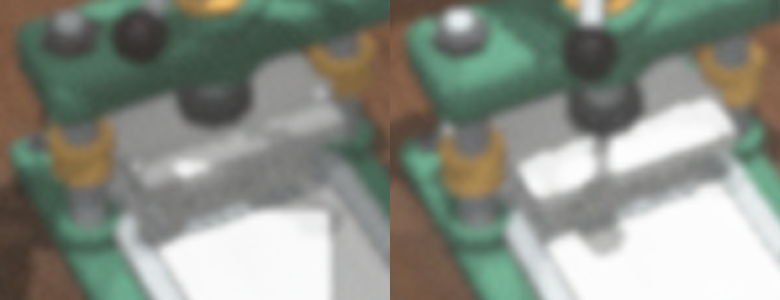

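The wheel has kept its place with the arm clear (knobs identical in the last two looks), but it sprang back about 20° as I let go. I'll test whether clamping torque is really held by pushing again in small steps and releasing slowly.

```bash
python3 arc.py 194 140 3 52;  python3 -m inch '[[[0,0,3],[0,0,0],0],[[0,0,6],[0,0,0],0],[[0,0,8.5],[0,0,0],0],[[0,0,10],[0,0,0],0],[[0,0,10],[0,0,0],0],[[0.2,0.5,10],[0,0,0],0],[[0.2,1,10],[0,0,0],0],[[0.2,1.5,10],[0,0,0],0],[[0.2,1.8,10],[0,0,0],0],[[0.2,1.8,10],[0,0,0],0]]'
```

```text
191 0.1 0.3
188 0.2 0.5
185 0.2 0.8
182 0.2 1.1
179 0.3 1.3
176 0.3 1.6
173 0.3 1.9
170 0.3 2.1
167 0.2 2.4
164 0.2 2.7
161 0.1 3.0
158 0.1 3.2
155 -0.0 3.5
152 -0.1 3.7
149 -0.2 4.0
146 -0.4 4.2
143 -0.5 4.4
140 -0.7 4.7
time: 14.2
tool_pos: [494.2, 2.0, 177.9]
tcp_rot: [180.0, 0.1, 175.0]
ft_force: [0.2, 0.2, 0.7]
finger_gap: -0.1
```

```bash
for i in 1 2 3 4 5 6; do python3 -m inch '[[[0,0.2,0],[0,0,0],0],[[0,0.2,0],[0,0,0],0]]' | egrep 'pos|force'; done
```

```text
tool_pos: [494.0, 3.6, 177.4]
ft_force: [-0.9, 0.1, 0.2]
tool_pos: [494.2, 5.0, 177.3]
ft_force: [-0.1, -3.2, 0.5]
tool_pos: [494.5, 6.1, 177.4]
ft_force: [0.4, -8.0, -1.0]
tool_pos: [494.5, 7.4, 177.2]
ft_force: [0.3, -11.4, -0.2]
tool_pos: [494.8, 8.4, 177.3]
ft_force: [1.0, -16.1, -1.6]
tool_pos: [494.6, 9.9, 177.1]
ft_force: [-1.6, -18.3, -0.1]
```

```bash
for i in 1 2 3 4; do python3 -m inch '[[[-0.1,0.2,0],[0,0,0],0],[[-0.2,0.4,0],[0,0,0],0],[[-0.2,0.4,0],[0,0,0],0]]' | egrep 'pos|force'; done; python3 look.py 7
```

```text
tool_pos: [496.1, 12.4, 176.9]
ft_force: [-5.8, -25.2, 2.5]
tool_pos: [497.6, 14.7, 176.7]
ft_force: [-11.1, -32.7, 4.1]
tool_pos: [499.1, 17.0, 176.5]
ft_force: [-16.8, -40.4, 6.5]
tool_pos: [500.7, 19.2, 176.3]
ft_force: [-20.8, -47.7, 8.8]
16.6 [500.7  19.2 176.3] [-20.8 -47.7   8.8]
```

View pics/scene7.png

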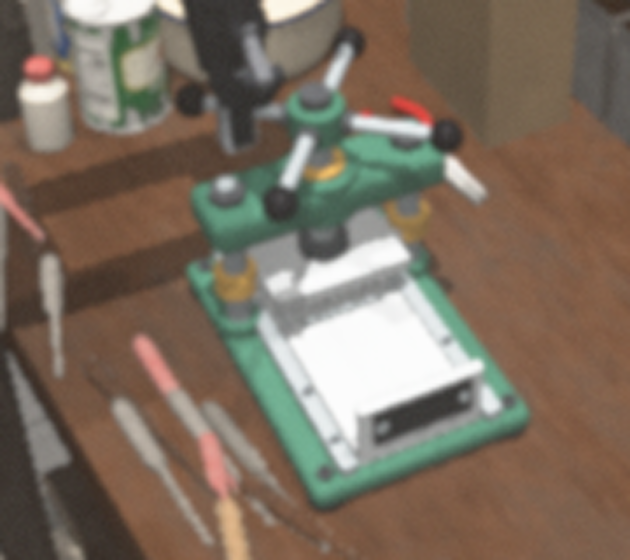

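View pics/side7.png

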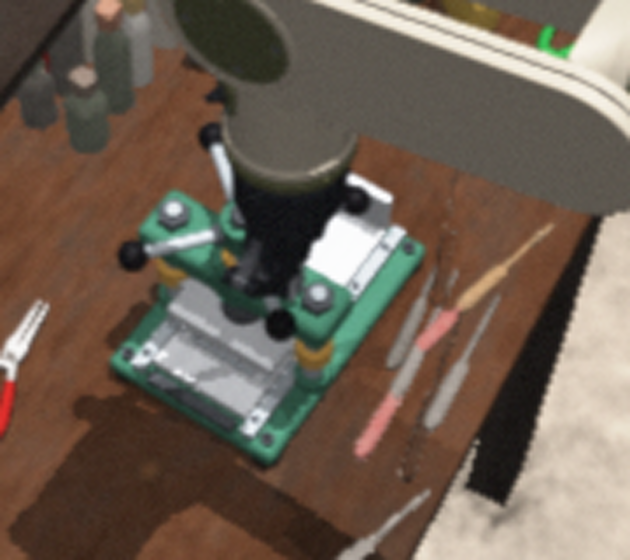

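The wheel does turn elastically under load: the knobs moved to about (283,201) and (447,135) in the scene crop. Releasing slowly now.

```bash
python3 -m inch '[[[0.1,-0.1,0],[0,0,0],0],[[0.1,-0.3,0],[0,0,0],0],[[0.2,-0.4,0],[0,0,0],0],[[0.3,-0.6,0],[0,0,0],0],[[0.4,-0.7,0],[0,0,0],0],[[0.4,-0.9,0],[0,0,0],0],[[0.5,-1,0],[0,0,0],0],[[0.6,-1.1,0],[0,0,0],0],[[0.6,-1.3,0],[0,0,0],0],[[0.7,-1.4,0],[0,0,0],0],[[0.7,-1.6,0],[0,0,0],0],[[0.8,-1.7,0],[0,0,0],0],[[0.8,-1.8,0],[0,0,0],0],[[0.8,-2,0],[0,0,0],0],[[0.9,-2.2,0],[0,0,0],0],[[0.9,-2.4,0],[0,0,0],0],[[0.9,-2.6,0],[0,0,0],0],[[0.9,-2.9,0],[0,0,0],0],[[0.9,-3.4,0],[0,0,0],0],[[0.9,-3.9,0],[0,0,0],0]]'; python3 look.py 8
```

```text
time: 18.7
tool_pos: [491.9, -9.6, 177.3]
tcp_rot: [180.0, 0.0, 175.0]
ft_force: [0.6, -0.2, -0.4]
finger_gap: -0.2
18.7 [491.9  -9.6 177.3] [ 0.6 -0.2 -0.4]
```

View pics/scene8.png

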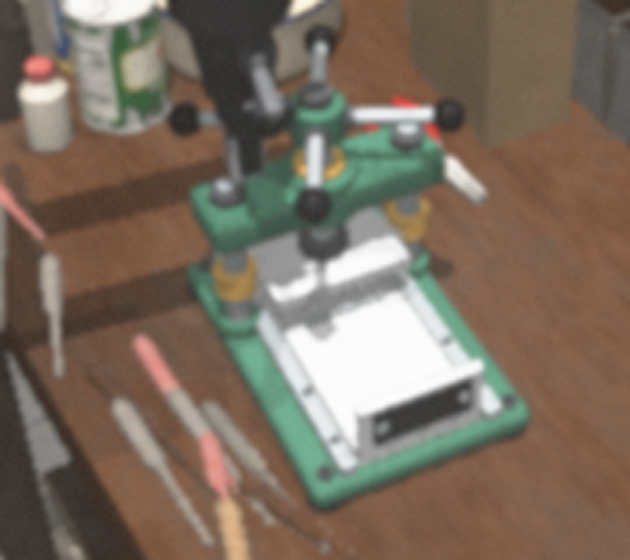

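View pics/side8.png

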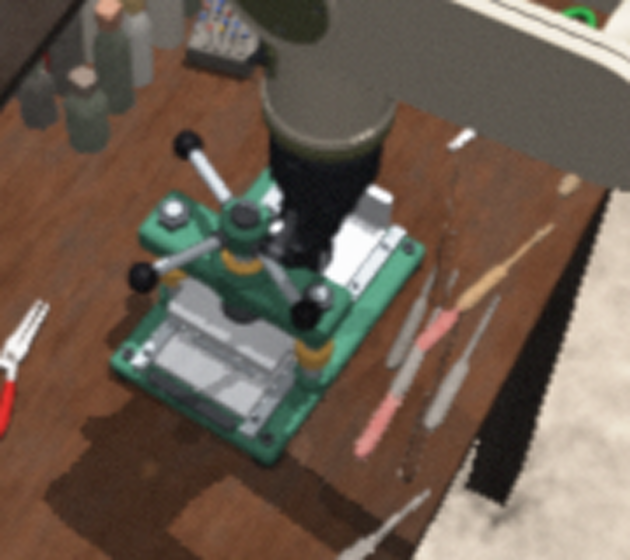

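It comes to rest at the same angle, so the rest position is repeatable and is the one the screw holds. I'll withdraw upward and check before handing in.

```bash
python3 -m inch '[[[0,-0.3,-2],[0,0,0],0],[[0,-0.3,-5],[0,0,0],0],[[0,-0.3,-9],[0,0,0],0],[[0,-0.3,-12],[0,0,0],0],[[0,-0.3,-13],[0,0,0],0],[[0,-0.3,-13],[0,0,0],0],[[0,-0.3,-13],[0,0,0],0],[[0,-0.3,-13],[0,0,0],0],[[0,-0.3,-13],[0,0,0],0],[[0,-0.3,-13],[0,0,0],0]]'; python3 look.py 9; python3 - <<'E'
import cv2
a=cv2.imread("pics/scene9.png");b=cv2.imread("pics/scene6.png");print(cv2.absdiff(a,b)[:500,180:].mean())
from bench import viewer
cv2.imwrite("pics/full9.png",viewer.snapshot("scene")[:,:,::-1])
E
```

```text
time: 19.8
tool_pos: [491.2, -12.4, 306.1]
tcp_rot: [180.0, -0.1, 175.0]
ft_force: [-0.0, -0.0, -0.0]
finger_gap: -0.2
19.8 [491.2 -12.4 306.1] [-0. -0. -0.]
2.600832592592593
```

View pics/scene9.png

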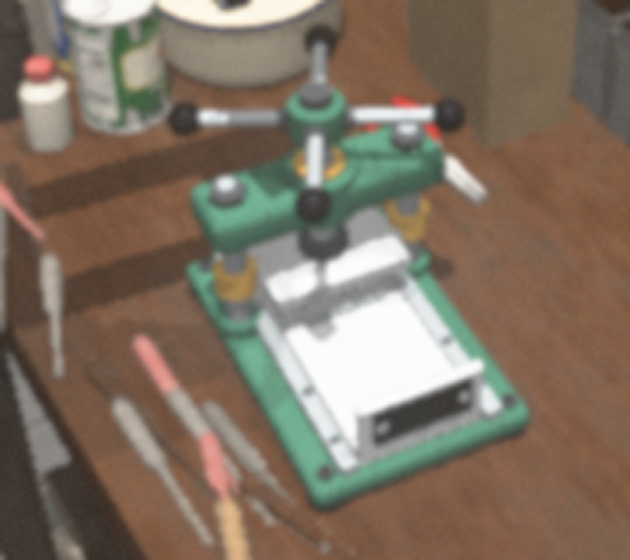

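View pics/full9.png

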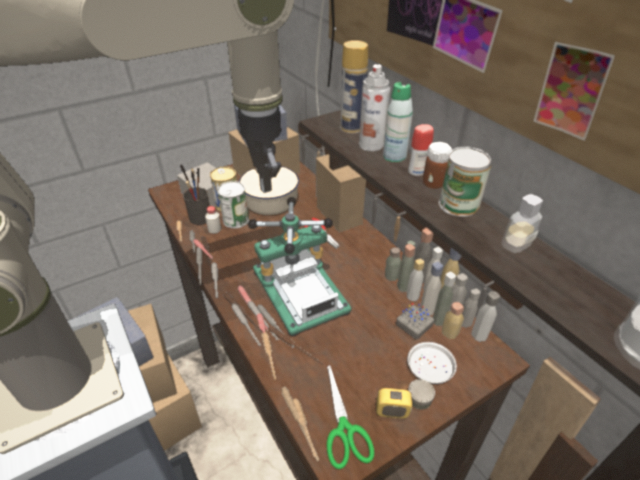

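```bash
python3 -c "
from bench import r
print(r.hand_in())"
```

```text
the job is handed in; nothing more can be done
None
```

I pushed the slide home, turned the handwheel clockwise until the platen was tight on the mould, and handed the job in at about 20 s of the 51 s.

**Slide:** It moved at about 3 N and then hit a firm stop at 16 N. The end plate in the picture matches the projected home position to within a few pixels of the enlarged crop.

**Wheel:** It turned at about 3–5 N, then met firm resistance about 1.3 rad from where it started. I pushed it up to about 70 N at the fingertip (roughly 3.4 N·m).

**Check that disagreed:** The wheel did not stay at its tightest angle. It sprang back about 20° when I let go. I pushed a second time, to about 52 N, and released slowly; it came to rest at the same angle. Any further push is resisted from there, so I take that angle as the clamp the screw holds. I did not measure the clamping force left in it.

**Last look:** The wheel held its angle for more than a second with the robot clear (wrist force 0 N). The other items in the scene picture are where they were, with nothing knocked over or fallen.

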